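Feed one square washer and nudge it onto the green pad

ROBOT

A 6-joint arm with a two-finger parallel gripper is mounted at the origin on a cart in front of the work surface, level with it; the furniture and walls round the work are solid. World frame = base frame: x ahead of the robot, y to its left, z up, the work surface at z = 0. Lengths are in m, angles in rad, forces in N, time in s.
With the tool pointing down it reaches from about 0.325 to 0.775 m from the base axis. Payload 5.5 kg.
Tool frame: the origin (TCP) lies at the very end of the fingers, on their centre line; the grasp point (between the pads) lies 19 mm behind it (manip.grasp_offset is the distance from the TCP to the grasp point, in m); z points along the fingers, y is the line along which they close (so a half turn about z gives the same grasp; the last joint's range is limited). The gripper opens to 88 mm and grips with 3 to 60 N. Pads are 20 mm wide; open, the fingers measure 115 mm over their backs; the gripper's body (75 mm by 178 mm) begins 61 mm behind the grasp point.
Start: joints at [-1.257, 0.091, 1.231, -0, 1.82, -0.057], TCP at [0.217, -0.559, 0.223] pointing down, gripper open.
Joint ranges: [-2.87, 2.87], [-0.86, 2.18], [0.17, 2.46], [-1.51, 4.65], [0.06, 2.69], [-2.65, 2.65]. Speed limits (rad/s): [2.57, 2.57, 3.01, 3.14, 3.14, 3.14].

INTERFACE

Orientations are given as [roll, pitch, yaw] about the fixed x, y, z axes, in that order (R = Rz(yaw) Ry(pitch) Rx(roll)).
In Python, from cell import manip gives the robot as it stands.
- The arm moves only by the shell command python3 -m crank 'ROWS' [OPENING]. ROWS is JSON, a list of rows, each a list of 6 numbers: the shift along the tool's x, y, z as a fraction of full scale, then the turn, a rotation vector about the tool's x, y, z as a fraction of full scale. A call has 1 to 12 rows; each row is the pose to reach, as a shift and turn from the pose commanded when the call began, along the tool's axes at that moment; what a row does not reach only later rows make up. Full scale, the value 1, is 0.6 m for a shift and 45 degrees for a turn. A row lasts 1/10 s, in which the tool goes at most 50 mm and 8.59 degrees, less where a joint would pass 70% of its speed; a pose out of reach is approached as far as the arm can. A call with a number of a shift or a turn outside -1 to 1 is refused whole. A call with a gripper value outside its range is refused whole. OPENING is the closure, from 0 (fully open) to 1 (shut), set as the call begins (- or left out, the last holds). The fingers move at their own pace and stop on an object; the grip force is fixed at half the most. Time passes only in rows, so rows that repeat a pose let the fingers close. It gives the time, the measured TCP pose, the force, the opening and the grip force at its end, in the units of the state.
- manip.observe(): the state, without advancing time (a new reading comes with each control period).
- manip.camera(name): name is "scene" or "side" or "wrist"; returns a dict with "img" (420x560x3 uint8, red, green, blue), "fovy" (degrees; the focal length in pixels is half the picture's height over the tangent of half this angle, whatever the lens; pixels are square), "cx", "cy" (the principal point, pixels), "eye" and "attitude" of the camera in the world. Camera axes: x right, y down, z forward; pixel columns grow to the right and rows downward; lengths in m; the calibration is good to about 2 mm. A picture is of the moment at which its call begins. There is no depth.
- manip.hand_in(): hands the job in; it is judged then, once.
Trained networks look in a picture, given as the dict that the camera call returned (one of the last four; its "shot" number tells which), for a name from the list of things; names that differ only in an ending like _2 or _b are one class to them, and where a whole thing is asked for, a point or a joint stands for the part that bears it (a point fixed in the world has none). Each returns a list of dicts, best first, with "p" (0 to 1); they miss things now and then, are a little off and sometimes report something else, mostly with a low value. They report only what shows in the picture. A call takes as long as a camera call. They do not tell look-alikes from the thing itself.
- manip.boxes_of(picture, label): "point" ([column, row] in pixels, amid what is visible of it).
- manip.outline_of(picture, label): "mask" (420x560 bool, what is visible of it) and "point" ([column, row] in pixels, amid what is visible of it).
- manip.pinpoint(picture, label): "point" ([column, row] in pixels: a listed point, or the origin of a listed thing).
The state is a dict: "time_s": time; "joint_positions": joint angles; "dq": joint speeds; "tau": joint torques, N m; "tcp_pos": TCP position; "tool_rot": TCP orientation; "wrist_force": force on the tool from outside, world axes, zero at the start; "moment": the same for the moment, N m; "gripper_width": finger opening in m; "finger_force": force on a finger pad.
Only numpy, scipy, OpenCV 4.12 (cv2) and the standard library are available. Lean on these libraries where they do the work, as an engineer would, in place of code of your own. Each camera call takes 0.05 s, during which the arm holds its last target. There are 200 camera calls.

TASK

Press the orange plunger of the washer feeder all the way down once and let it come back up, so that a single square washer is pushed out. Then nudge that washer along the worktop with the fingertips until it lies flat and roughly centred on the green pad. Nothing is to be picked up; the other washers stay in the feeder and everything else stays where it is.

Things in the scene. Friction and masses are not known exactly. Their poses are not given: they have to be found in the camera images.
- feeder: washer feeder, fixed. Origin: on the worktop under the centre of its open-topped metal magazine (53x53 mm outside, 50 mm tall), which holds a stack of washers on the bare worktop. Its -x axis points out of the mouth, z up. Behind it a blue housing (53 mm wide, 51 mm tall) from x = 27 to 90 mm, with flanges and screws (8 mm high) out to y = +-42 mm
- mouth (a point): on the worktop under the mouth, the 11 mm high slot at the foot of the magazine's front wall (outer face). A full press pushes the lowest washer straight out along the feeder's -x; it stops with its centre about 28 mm ahead of this point, its rear side 8 mm clear of the wall. The next washer drops down when the plunger comes back up, and a second press would push it out
- plunger (a joint): travel of the orange plunger in m: 0 up, 0.028 fully down (the washer is out only at the end of the travel). A spring pushes it back up; it takes about 3.5 N at first and about 8 to 12 N at the bottom
- plunger_top (a point): centre of the flat top of the orange plunger cap (32 mm across), 96 mm above the worktop when up, 68 mm when down; pressed straight down. Moves with the plunger
- washer_0: the lowest washer of the stack, the one that comes out: a square dark steel plate washer 40x40x8 mm with a 13 mm hole, 45 g; origin in the centre of its underside, x and y axes along its sides (at the start along the feeder's)
- washer_1: identical washer, number 2 from the bottom of the stack; stays in the magazine (it drops one place, 8 mm)
- washer_2: identical washer, number 3 from the bottom of the stack; stays in the magazine (it drops one place, 8 mm)
- washer_3: identical washer, number 4 from the bottom of the stack; stays in the magazine (it drops one place, 8 mm)
- green_pad: green square printed on the worktop, 110x110 mm, flat (no height to speak of, things slide over it); origin in its centre. To the left or the right of the feeder's mouth
- red_pad: the same in red, on the other side; not to be used
- dropper_bottle: small bottle with a blue cap, 19 mm wide, 41 mm tall; stands loose, leave alone
- relay: plug-in relay (clear cap) on a black socket, 70x27x54 mm; stands loose, leave alone
- screwdriver: red and yellow screwdriver lying down, 191 mm long; stands loose, leave alone
- sensor_cap: round sensor under a clear cap, 56 mm wide, 50 mm tall; stands loose, leave alone
- stud_block: metal block with four studs, 51x65x40 mm; stands loose, leave alone
There are look-alikes about, which are no part of the job. Leave any pink look-alike of the feeder alone.

How it is judged:
On the way, in this order (a step that is already met when the one before it is completed fails the run):
1. the plunger is all the way down and the lowest washer is pushed out of the mouth (value of joint plunger above 0.0255 m and x of washer_0 in the frame of feeder below -0.047 m), for 0.05 s.
2. the plunger is back up with the washer outside and the other three still in the magazine (value of joint plunger below 0.004 m and x of washer_0 in the frame of feeder below -0.047 m and x of washer_1 in the frame of feeder between -0.006 and 0.006 m and x of washer_2 in the frame of feeder between -0.006 and 0.006 m and x of washer_3 in the frame of feeder between -0.006 and 0.006 m), for 0.2 s.
3. the washer lies on the green pad (horizontal distance between washer_0 and green_pad below 0.025 m and height (world z) of washer_0 below 0.004 m and angle between washer_0's own z axis and vertical below 0.08 rad), for 0.2 s.
At the end, for the whole second after the job is handed in: washer_0 lies flat on the worktop, at rest, its centre within 25 mm of the centre of the green pad (so wholly on it); the plunger is up (under 4 mm of travel); the other three washers are in the magazine (all of step 3 and linear speed of washer_0 below 0.01 m/s and value of joint plunger below 0.004 m and x of washer_1 in the frame of feeder between -0.006 and 0.006 m and x of washer_2 in the frame of feeder between -0.006 and 0.006 m and x of washer_3 in the frame of feeder between -0.006 and 0.006 m); the robot touches nothing.
It fails at once if a second washer is pushed out (x of any of washer_1, washer_2, washer_3 in the frame of feeder below -0.012 m).
It fails at once if a washer is lifted or stood on edge (height (world z) of washer_0 above 0.012 m or angle between washer_0's own z axis and vertical above 0.4 rad or height (world z) of washer_1 above 0.018 m or height (world z) of washer_2 above 0.026 m or height (world z) of washer_3 above 0.034 m).
It fails at once if a bystander is moved by more than 30 mm (distance of any of dropper_bottle, relay, screwdriver, sensor_cap, stud_block from where it was at the start of the episode above 0.03 m).
It also fails if it takes over 64 s, if anything falls off the work surface, if the arm or the gripper's body presses on something with over 40 N, if the wrist force passes 120 N, or if a joint passes its speed limit or range.

## Working session

There is one attempt and no reset: what is moved stays moved. The work goes in short steps, Python scripts to look and compute and a shell command to move; the robot and the scene stay as the last step left them, time stands still between calls to the robot, and variables do not carry over. Pictures are saved under pics/ and viewed, at most 10 in all, crops included, and the job is handed in when it is done.

```bash
mkdir -p pics; cat > h.py <<'E'
import numpy as np, cv2
from cell import manip
from scipy.spatial.transform import Rotation as R
def rot(a):
    a=np.array(a,float)
    if a.shape==(3,3): return a
    if a.size==4: return R.from_quat(a).as_matrix()
    return R.from_euler('xyz',a).as_matrix()
def K(c):
    f=c['img'].shape[0]/2/np.tan(np.radians(c['fovy'])/2); return f,c['cx'],c['cy']
def world(c,p,z=0.):
    f,cx,cy=K(c); d=rot(c['attitude'])@np.array([(p[0]-cx)/f,(p[1]-cy)/f,1]); e=np.array(c['eye'])
    return e+d*(z-e[2])/d[2]
def pix(c,P):
    f,cx,cy=K(c); q=rot(c['attitude']).T@(np.array(P)-c['eye']); return np.array([cx+f*q[0]/q[2],cy+f*q[1]/q[2]])
def save(c,n,crop=None,s=1):
    im=c['img'][:,:,::-1]
    if crop: x0,y0,x1,y1=crop; im=im[y0:y1,x0:x1]
    cv2.imwrite('pics/'+n,cv2.resize(im,None,fx=s,fy=s,interpolation=cv2.INTER_CUBIC))
E
python3 - <<'E'
from h import *
ims=[]
for n in ['scene','side']:
    c=manip.camera(n); ims.append(c['img'])
    print(n,np.round(c['eye'],3),c['attitude'],c['fovy'])
    for l,z in [('feeder',0),('mouth',0),('plunger_top',.096),('green_pad',0),('red_pad',0),('dropper_bottle',0),('relay',0),('screwdriver',0),('sensor_cap',0),('stud_block',0)]:
        for d in manip.pinpoint(c,l)[:3]: print(l,round(d['p'],2),np.round(d['point']),np.round(world(c,d['point'],z),3))
    save(c,n+'0.png',s=1.4)
E
```

```text
scene [-0.393  0.719  1.255] [-2.3253491  -0.01903639 -2.24500413] 44.163828269291294
feeder 0.79 [193. 349.] [0.338 0.409 0.   ]
feeder 0.7 [285. 278.] [0.377 0.057 0.   ]
feeder 0.36 [183. 239.] [0.712 0.219 0.   ]
mouth 0.83 [290. 286.] [0.344 0.064 0.   ]
mouth 0.76 [262. 242.] [0.539 0.022 0.   ]
mouth 0.63 [195. 351.] [0.331 0.41  0.   ]
plunger_top 0.62 [272. 248.] [0.433 0.064 0.096]
plunger_top 0.52 [186. 309.] [0.399 0.384 0.096]
plunger_top 0.44 [250. 206.] [0.621 0.007 0.096]
green_pad 0.61 [220. 286.] [0.475 0.232 0.   ]
red_pad 0.82 [328. 215.] [ 0.501 -0.238  0.   ]
red_pad 0.52 [182. 243.] [0.7   0.232 0.   ]
dropper_bottle 0.37 [279. 196.] [ 0.685 -0.163  0.   ]
relay 0.62 [183. 240.] [0.707 0.223 0.   ]
screwdriver 0.44 [182. 241.] [0.705 0.228 0.   ]
screwdriver 0.3 [248. 207.] [ 0.707 -0.042  0.   ]
stud_block 0.62 [160. 284.] [0.592 0.371 0.   ]
side [ 0.157 -1.181  0.778] [-2.10207592e+00 -1.10282488e-03 -3.22803945e-01] 48.48181741685192
feeder 0.79 [276. 217.] [0.578 0.012 0.   ]
feeder 0.72 [248. 334.] [ 0.351 -0.442  0.   ]
feeder 0.62 [207. 220.] [0.366 0.064 0.   ]
mouth 0.92 [270. 219.] [0.555 0.009 0.   ]
mouth 0.79 [238. 338.] [ 0.327 -0.448  0.   ]
mouth 0.69 [202. 220.] [0.352 0.071 0.   ]
plunger_top 0.49 [293. 190.] [0.628 0.002 0.096]
plunger_top 0.48 [199. 150.] [0.411 0.394 0.096]
plunger_top 0.47 [269. 296.] [ 0.402 -0.441  0.096]
green_pad 0.91 [227. 191.] [0.471 0.23  0.   ]
red_pad 0.96 [279. 269.] [ 0.498 -0.24   0.   ]
dropper_bottle 0.46 [338. 241.] [ 0.705 -0.173  0.   ]
relay 0.76 [292. 179.] [0.72  0.244 0.   ]
screwdriver 0.57 [314. 294.] [ 0.546 -0.365  0.   ]
sensor_cap 0.9 [330. 335.] [ 0.527 -0.503  0.   ]
stud_block 0.46 [247. 177.] [0.569 0.317 0.   ]
stud_block 0.37 [339. 243.] [ 0.704 -0.184  0.   ]
```

View pics/scene0.png

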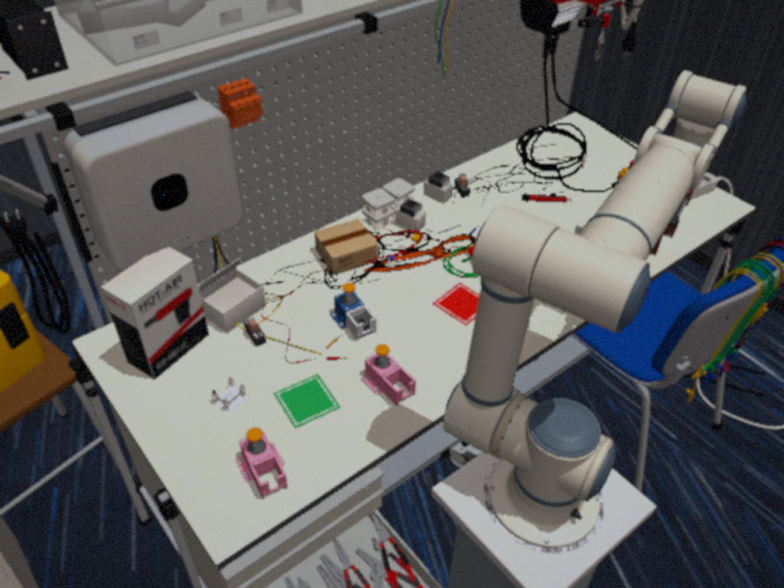

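View pics/side0.png

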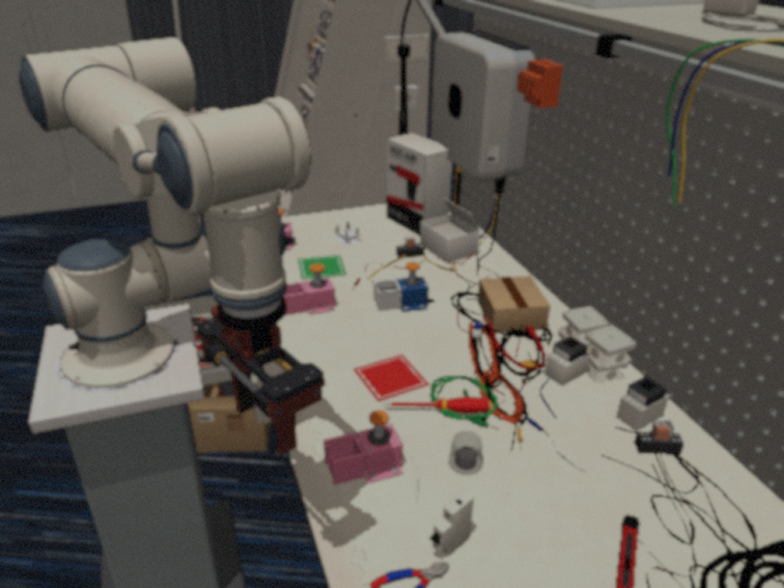

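The first view has four orange-capped feeders. Scene px: blue (250,221), pink (272,270), pink (187,330). There is a third pink one at side px (260,322). Only the one with the blue housing and grey metal magazine fits; the pink ones are look-alikes. The green pad is to its left at scene px (220,286). I'll confirm the blue one in a crop.

```bash
python3 - <<'E'
from h import *
s=manip.observe(); print(s['tcp_pos'],s['tool_rot'],s['wrist_force']); print(rot(s['tool_rot']).round(3))
c=manip.camera('side'); d=manip.camera('scene')
save(c,'a.png',(250,170,320,230),6); save(d,'b.png',(220,190,290,250),6)
a=cv2.imread('pics/a.png');b=cv2.imread('pics/b.png');cv2.imwrite('pics/ab.png',cv2.resize(np.hstack([a,b]),(800,343)))
w=manip.camera('wrist'); print(w['eye'],w['fovy'],rot(w['attitude']).round(2))
E
```

```text
[ 0.21741763 -0.55925984  0.22263954] [ 3.14153208e+00 -3.83266721e-06  3.70781316e-01] [ 0.87798555 -0.13677861  0.56765669]
[[ 0.932  0.362  0.   ]
 [ 0.362 -0.932 -0.   ]
 [ 0.     0.    -1.   ]]
[ 0.29204354 -0.52986773  0.38490715] 65.29612574359112 [[ 0.36 -0.89 -0.27]
 [-0.93 -0.35 -0.11]
 [-0.    0.29 -0.96]]
```

View pics/ab.png

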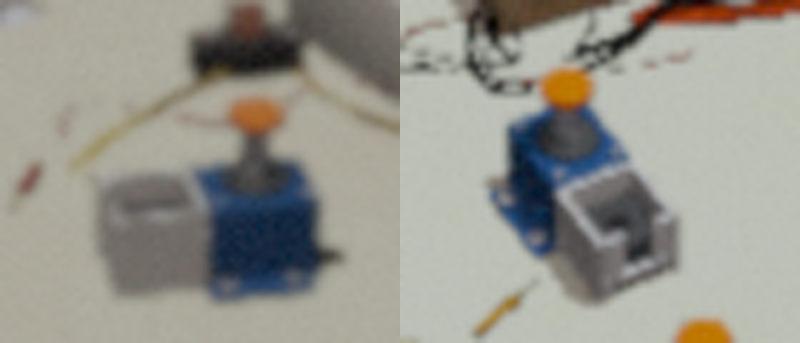

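The crop shows the blue-housed feeder with its grey metal magazine (side px ~(276,215), scene px ~(250,221)), so this is the right one. Next I move above it for a wrist view.

```bash
python3 -m crank '[[0.855,-0.777,-0.13,0,0,0.47],[0.855,-0.777,-0.13,0,0,0.47],[0.855,-0.777,-0.13,0,0,0.47],[0.855,-0.777,-0.13,0,0,0.47],[0.855,-0.777,-0.13,0,0,0.47],[0.855,-0.777,-0.13,0,0,0.47],[0.855,-0.777,-0.13,0,0,0.47],[0.855,-0.777,-0.13,0,0,0.47],[0.855,-0.777,-0.13,0,0,0.47],[0.855,-0.777,-0.13,0,0,0.47],[0.855,-0.777,-0.13,0,0,0.47],[0.855,-0.777,-0.13,0,0,0.47]]' 1
python3 -m crank '[[0,0,0,0,0,0],[0,0,0,0,0,0],[0,0,0,0,0,0],[0,0,0,0,0,0]]'
python3 - <<'E'
from h import *
print(manip.observe()['joint_positions'])
for n in ['wrist','side','scene']:
    c=manip.camera(n)
    for l,z in [('feeder',0),('mouth',0),('plunger_top',.096),('green_pad',0),('washer_0',0.032)]:
        for d in manip.pinpoint(c,l)[:3]: print(n,l,round(d['p'],2),np.round(d['point']),np.round(world(c,d['point'],z),4))
    if n=='wrist': save(c,'w1.png',s=1.4)
E
```

```text
time_s: 2.45
tcp_pos: [0.4839, -0.0235, 0.2903]
tool_rot: [3.141, -0.001, 0.002]
wrist_force: [0.7, 0.1, -0.3]
gripper_width: 0.0007
finger_force: 0.0
time_s: 2.85
tcp_pos: [0.483, -0.027, 0.2897]
tool_rot: [3.141, -0.0, -0.001]
wrist_force: [-0.4, 0.1, -0.4]
gripper_width: 0.0006
finger_force: 0.0
[-1.25944431e-01 -1.95197664e-01  1.38744064e+00 -3.05259339e-04
  1.94927615e+00  1.44541663e+00]
wrist feeder 0.75 [224. 241.] [ 0.3769  0.0623 -0.    ]
wrist mouth 0.96 [226. 260.] [0.3447 0.062  0.    ]
wrist mouth 0.95 [554. 277.] [ 0.3155 -0.4431  0.    ]
wrist mouth 0.77 [251. 120.] [0.5496 0.0177 0.    ]
wrist plunger_top 0.82 [205. 228.] [0.4321 0.0645 0.096 ]
wrist plunger_top 0.56 [254.  35.] [0.6324 0.0026 0.096 ]
wrist green_pad 0.59 [ 95. 176.] [0.474  0.2377 0.    ]
wrist green_pad 0.56 [535. 125.] [ 0.5425 -0.3621  0.    ]
wrist washer_0 0.71 [255.  98.] [0.5766 0.0084 0.032 ]
wrist washer_0 0.54 [252.  30.] [0.6497 0.0094 0.032 ]
side feeder 0.9 [184. 176.] [0.3481 0.3932 0.    ]
side feeder 0.7 [211. 221.] [0.3753 0.0571 0.    ]
side feeder 0.56 [246. 337.] [ 0.3459 -0.44
[... 348 characters left out ...]
_pad 0.57 [227. 189.] [0.4751 0.2425 0.    ]
side washer_0 0.57 [275. 212.] [ 0.5666 -0.0073  0.032 ]
scene feeder 0.96 [285. 278.] [0.3766 0.0567 0.    ]
scene feeder 0.85 [193. 346.] [0.3477 0.4046 0.    ]
scene feeder 0.6 [260. 234.] [0.5744 0.0032 0.    ]
scene mouth 0.94 [264. 239.] [0.5485 0.0095 0.    ]
scene mouth 0.78 [195. 349.] [0.3337 0.4063 0.    ]
scene mouth 0.64 [287. 287.] [0.3452 0.0731 0.    ]
scene plunger_top 0.53 [248. 205.] [0.6302 0.0103 0.096 ]
scene plunger_top 0.47 [272. 245.] [0.4415 0.0599 0.096 ]
scene plunger_top 0.41 [188. 310.] [0.3919 0.3822 0.096 ]
scene green_pad 0.83 [222. 284.] [0.4777 0.2236 0.    ]
scene washer_0 0.39 [259. 232.] [0.56   0.0199 0.032 ]
```

View pics/w1.png

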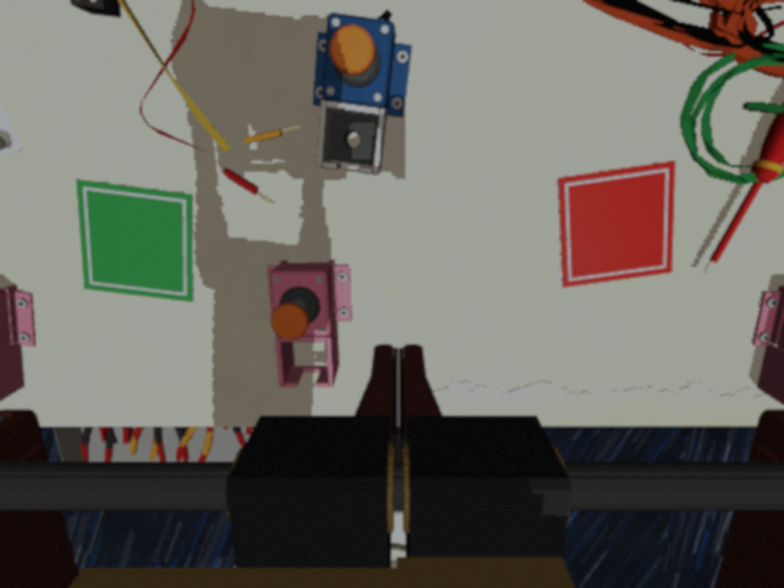

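The wrist view shows the blue feeder with its cap at px (252,36) and magazine at (250,98), its mouth facing the robot. The green pad is at (97,171), and a pink look-alike stands in front at (215,225).

```bash
cat >> h.py <<'E'
def blob(c,lo,hi,box,z):
    hsv=cv2.cvtColor(c['img'],cv2.COLOR_RGB2HSV); m=cv2.inRange(hsv,lo,hi); k=np.zeros_like(m); x0,y0,x1,y1=box; k[y0:y1,x0:x1]=m[y0:y1,x0:x1]
    n,l,s,ce=cv2.connectedComponentsWithStats(k); i=1+np.argmax(s[1:,4]); mm=(l==i).astype(np.uint8)
    r=cv2.minAreaRect(cv2.findContours(mm,0,1)[0][0]); 
    return ce[i],s[i],np.array([world(c,p,z)[:2] for p in cv2.boxPoints(r)]),world(c,ce[i],z)
E
python3 - <<'E'
from h import *
c=manip.camera('wrist')
p=blob(c,(45,100,50),(85,255,255),(40,110,160,230),0); print('green',p[0],p[2].round(4),p[2].mean(0),p[3])
p=blob(c,(5,150,100),(22,255,255),(225,5,280,70),.096); print('cap',p[0],p[1],p[3])
for q in [(317,165),(380,173),(321,101),(386,108)]: print('mag',world(c,np.array(q)/1.4,.05).round(4))
print('pinkmag/cap', [world(c,np.array(q)/1.4,z).round(3) for q,z in [((278,382),.05),((334,386),.05),((270,263),.05),((352,320),.008),((291,320),.096)]])
for n,b in [('scene',(235,190,265,215)),('side',(280,180,305,200))]:
    c=manip.camera(n); p=blob(c,(5,120,80),(22,255,255),b,.096); print(n,p[0],p[1],p[3])
    b=(190,255,250,310) if n=='scene' else (205,175,255,205)
    p=blob(c,(45,80,50),(85,255,255),b,0); print('green',p[3],p[1])
E
```

```text
green [ 97.78310336 171.73614137] [[0.5273 0.2719]
 [0.5275 0.1828]
 [0.4289 0.1963]
 [0.4287 0.2912]] [0.4780924  0.23554967] [0.48002985 0.23413603 0.        ]
cap [253.42737095  35.34933974] [238  19  32  35 833] [0.63251325 0.00482006 0.096     ]
mag [0.5538 0.0429 0.05  ]
mag [ 0.5474 -0.0102  0.05  ]
mag [0.6038 0.0371 0.05  ]
mag [ 0.5986 -0.0156  0.05  ]
pinkmag/cap [array([0.35 , 0.091, 0.05 ]), array([0.346, 0.037, 0.05 ]), array([0.469, 0.089, 0.05 ]), array([0.399, 0.022, 0.008]), array([0.432, 0.063, 0.096])]
scene [248.85714286 204.87755102] [245 202   9   7  49] [0.62802738 0.00880034 0.096     ]
green [0.47706104 0.23436714 0.        ] [196 268  47  37 863]
side [294.37837838 190.10810811] [291 188   8   6  37] [ 0.6306057  -0.00275379  0.096     ]
green [0.48387388 0.23457315 0.        ] [216 184  28  14 249]
```

```bash
python3 -m crank '[[0.248,-0.054,0,0,0,0.153],[0.248,-0.054,0,0,0,0.153],[0.248,-0.054,0,0,0,0.153],[0.248,-0.054,0,0,0,0.153],[0.248,-0.054,0.15,0,0,0.153],[0.248,-0.054,0.28,0,0,0.153],[0.248,-0.054,0.28,0,0,0.153],[0.248,-0.054,0.28,0,0,0.153],[0.248,-0.054,0.28,0,0,0.153],[0.248,-0.054,0.28,0,0,0.153]]' 1
python3 - <<'E'
from h import *
c=manip.camera('wrist');save(c,'w2.png',s=1.4); o=manip.observe(); print(o['tcp_pos'],o['tool_rot'],o['joint_positions'].round(2) if hasattr(o['joint_positions'],'round') else '')
p=blob(c,(5,150,100),(22,255,255),(180,5,400,300),.096); print('cap',p[0],p[1],p[3])
E
```

```text
time_s: 4.9
tcp_pos: [0.6322, 0.0069, 0.1232]
tool_rot: [-3.142, -0.001, -0.119]
wrist_force: [-0.3, 0.1, 0.3]
gripper_width: 0.0005
finger_force: 0.0
[0.63290809 0.00688074 0.12459647] [-3.14132985 -0.00385237 -0.11859399] [-0.04  0.18  1.31 -0.    1.65  1.65]
cap [286.84654731 234.72890026] [ 263  218   47   39 1173] [0.63786302 0.00454494 0.096     ]
```

View pics/w2.png

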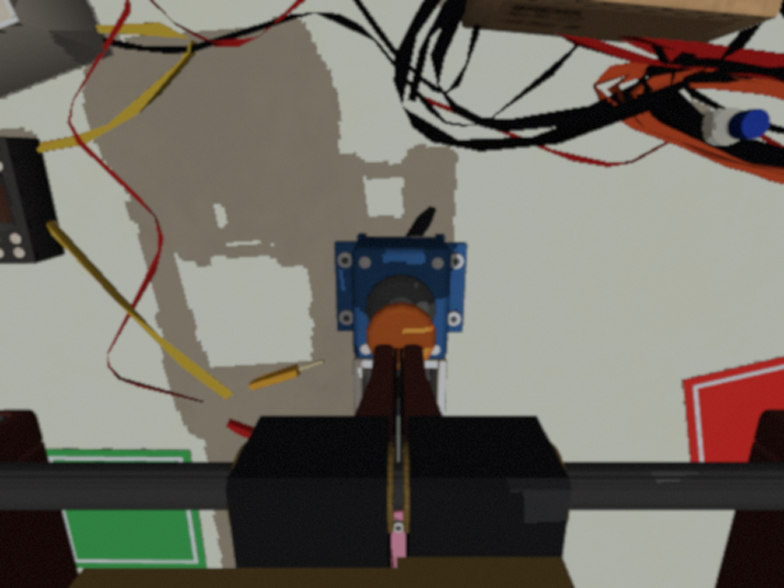

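The tips sit above the orange cap (px ~(286,235)) and line up with the feeder. Now I press.

```bash
python3 -m crank '[[0,0,0.03,0,0,0],[0,0,0.05,0,0,0],[0,0,0.06,0,0,0],[0,0,0.07,0,0,0],[0,0,0.08,0,0,0],[0,0,0.088,0,0,0],[0,0,0.092,0,0,0],[0,0,0.094,0,0,0],[0,0,0.095,0,0,0],[0,0,0.095,0,0,0]]'
python3 - <<'E'
from h import *
o=manip.observe(); print(o['tcp_pos'],o['wrist_force'],o['joint_positions'])
E
```

```text
time_s: 5.95
tcp_pos: [0.6336, 0.0069, 0.0685]
tool_rot: [-3.141, -0.005, -0.119]
wrist_force: [-1.2, -0.9, 8.0]
gripper_width: 0.0002
finger_force: 4.2
[0.63362208 0.00693908 0.06850181] [-1.20391372 -0.85412189  8.01714428] [-4.27008564e-02  1.99545089e-01  1.38499257e+00 -5.51397193e-05
  1.55197560e+00  1.64663716e+00]
```

```bash
python3 -m crank '[[0,0,0.003,0,0,0],[0,0,0.006,0,0,0],[0,0,0.006,0,0,0],[0,0,0.006,0,0,0],[0,0,0.006,0,0,0]]'
python3 - <<'E'
from h import *
c=manip.camera('scene');save(c,'s2.png',(200,170,340,290),5)
for n in ['scene','side']:
    c=manip.camera(n)
    for d in manip.pinpoint(c,'washer_0')[:3]: print(n,round(d['p'],2),np.round(d['point']),np.round(world(c,d['point'],0),4))
E
```

```text
time_s: 6.45
tcp_pos: [0.6337, 0.0069, 0.0682]
tool_rot: [-3.141, -0.007, -0.118]
wrist_force: [-8.7, 0.5, 20.7]
gripper_width: 0.0003
finger_force: 10.4
scene 0.54 [259. 232.] [0.5833 0.0033 0.    ]
scene 0.43 [268. 247.] [0.5105 0.0211 0.    ]
side 0.41 [259. 222.] [0.5153 0.0006 0.    ]
```

View pics/s2.png

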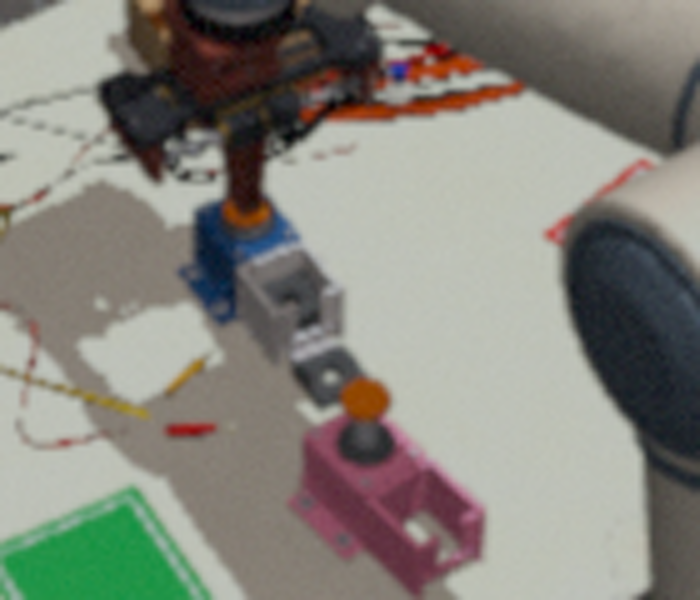

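The crop shows the washer lying in front of the mouth at about scene px (266,246), and the plunger is at its stop. I release it and look.

```bash
python3 -m crank '[[0,0,-0.05,0,0,0],[0,0,-0.12,0,0,0],[0,0,-0.2,0,0,0],[-0.08,0,-0.28,0,0,0],[-0.16,0,-0.32,0,0,0],[-0.22,0,-0.32,0,0,0],[-0.22,0,-0.32,0,0,0],[-0.22,0,-0.32,0,0,0]]'
cat > look.py <<'E'
import sys
from h import *
c=manip.camera('wrist'); o=manip.observe(); print('tcp',np.round(o['tcp_pos'],4),np.round(o['tool_rot'],3))
for d in manip.outline_of(c,'washer_0')[:4]:
    m=d['mask'].astype(np.uint8); k=cv2.findContours(m,0,1)[0]
    if not k: continue
    r=cv2.minAreaRect(max(k,key=cv2.contourArea)); b=np.array([world(c,p,.006)[:2] for p in cv2.boxPoints(r)])
    e=b[1]-b[0]; print(round(d['p'],2),np.round(d['point']),'ctr',b.mean(0).round(4),'sides',np.linalg.norm(e).round(3),np.linalg.norm(b[2]-b[1]).round(3),'ang',np.degrees(np.arctan2(e[1],e[0])).round(1)%90)
for d in manip.pinpoint(c,'washer_0')[:3]: print('pin',round(d['p'],2),np.round(d['point']),np.round(world(c,d['point'],0),4))
if len(sys.argv)>1: save(c,sys.argv[1],s=1.4)
E
python3 look.py w3.png
```

```text
time_s: 7.5
tcp_pos: [0.5008, 0.0228, 0.2552]
tool_rot: [-3.141, -0.004, -0.118]
wrist_force: [0.3, -0.4, 0.5]
gripper_width: 0.0006
finger_force: 0.0
tcp [0.5014 0.0226 0.2538] [-3.141e+00 -2.000e-03 -1.180e-01]
0.82 [291. 113.] ctr [0.5733 0.0126] sides 0.042 0.042 ang 83.2
0.62 [281. 161.] ctr [0.5207 0.0194] sides 0.04 0.04 ang 83.2
pin 0.89 [286. 116.] [0.5738 0.0123 0.    ]
pin 0.61 [285. 156.] [0.5245 0.0191 0.    ]
```

View pics/w3.png

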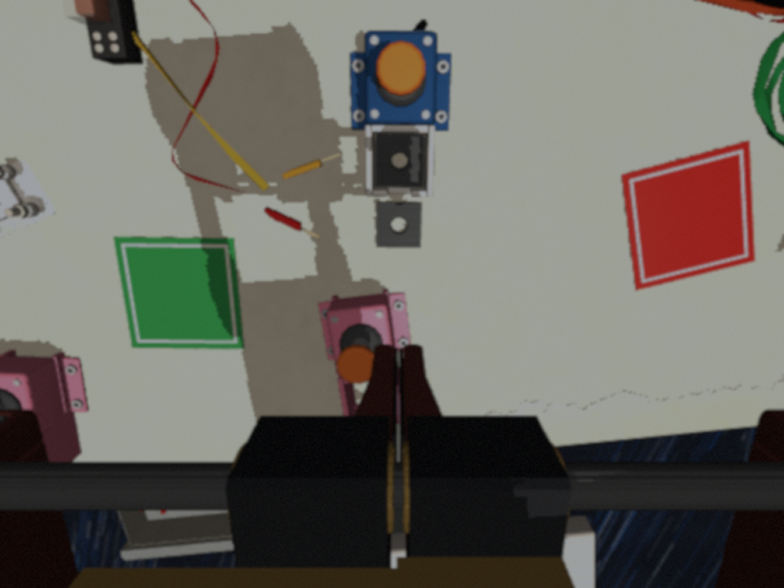

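The magazine stack and the pushed-out washer (px (284,161)) are clear, and the washer is aligned with the tool. The plunger is up and the green pad is at px (129,209). I'll make two straight pushes: sideways first, then toward the robot.

```bash
python3 -m crank '[[0.032,0.077,0,0,0,0],[0.032,0.077,0.08,0,0,0],[0.032,0.077,0.16,0,0,0],[0.032,0.077,0.24,0,0,0],[0.032,0.077,0.32,0,0,0],[0.032,0.077,0.37,0,0,0],[0.032,0.077,0.4,0,0,0],[0.032,0.077,0.405,0,0,0],[0.032,0.077,0.405,0,0,0],[0.032,0.077,0.405,0,0,0]]'
python3 look.py
```

```text
time_s: 8.65
tcp_pos: [0.5157, -0.0257, 0.0112]
tool_rot: [-3.142, -0.001, -0.119]
wrist_force: [0.5, 0.7, 0.5]
gripper_width: 0.0005
finger_force: 0.0
tcp [ 0.5159 -0.0257  0.0116] [ 3.142e+00 -2.000e-03 -1.190e-01]
0.95 [182. 172.] ctr [0.571  0.0192] sides 0.007 0.013 ang 37.0
0.8 [197. 264.] ctr [0.5214 0.0203] sides 0.042 0.044 ang 83.2
0.64 [190. 168.] ctr [0.5733 0.0169] sides 0.005 0.013 ang 33.9
0.64 [180. 167.] ctr [0.5726 0.0215] sides 0.043 0.046 ang 83.2
pin 0.84 [190. 166.] [0.5727 0.0178 0.    ]
pin 0.8 [205. 256.] [0.5204 0.0201 0.    ]
pin 0.57 [195. 162.] [0.5743 0.015  0.    ]
```

```bash
python3 -m crank '[[0,0,0.007,0,0,0],[0,0,0.0125,0,0,0],[0,0,0.0125,0,0,0],[0,-0.01,0.0125,0,0,0],[0,-0.02,0.0125,0,0,0],[0,-0.03,0.0125,0,0,0],[0,-0.045,0.0125,0,0,0],[0,-0.06,0.0125,0,0,0],[0,-0.075,0.0125,0,0,0],[0,-0.09,0.0125,0,0,0],[0,-0.1,0.0125,0,0,0],[0,-0.1,0.0125,0,0,0]]'
python3 look.py w4.png
```

```text
time_s: 10.0
tcp_pos: [0.5218, 0.0351, 0.0026]
tool_rot: [-3.141, 0.0, -0.117]
wrist_force: [0.2, -1.1, 0.4]
gripper_width: 0.0002
finger_force: 0.0
tcp [0.5217 0.0346 0.0025] [-3.142  0.    -0.118]
0.96 [223. 254.] ctr [0.5273 0.0653] sides 0.041 0.04 ang 83.3
0.75 [321. 122.] ctr [0.5944 0.0089] sides 0.042 0.002 ang 83.3
0.71 [320. 152.] ctr [0.5713 0.0106] sides 0.045 0.045 ang 82.0
0.53 [326. 171.] ctr [0.5711 0.0111] sides 0.012 0.004 ang 18.099999999999994
pin 0.8 [233. 261.] [0.5251 0.0632 0.    ]
pin 0.6 [318. 160.] [0.5753 0.0117 0.    ]
pin 0.58 [318. 166.] [0.5722 0.0117 0.    ]
```

View pics/w4.png

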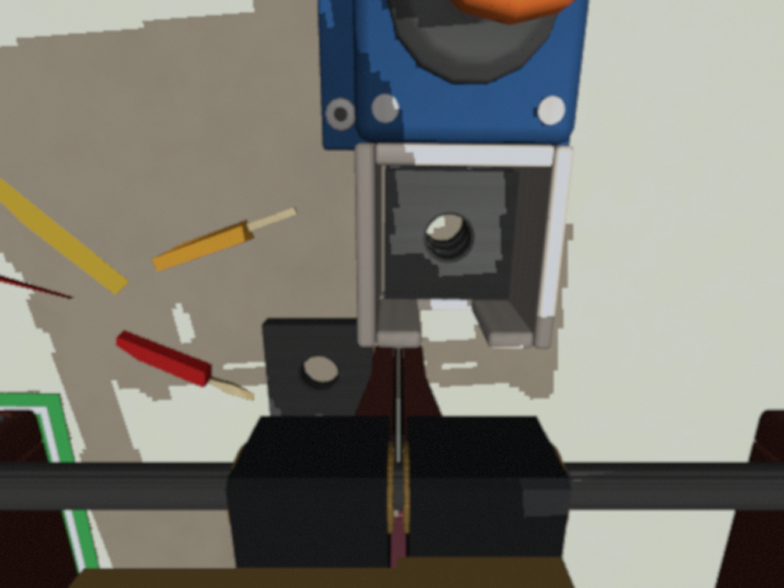

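The washer (px (228,263)) has slid without turning and the fingertips are flat against it. I continue.

```bash
python3 -m crank '[[0,-0.01,-0.001,0,0,0],[0,-0.025,-0.001,0,0,0],[0,-0.04,-0.001,0,0,0],[0,-0.055,-0.001,0,0,0],[0,-0.07,-0.001,0,0,0],[0,-0.085,-0.001,0,0,0],[0,-0.1,-0.001,0,0,0],[0,-0.115,-0.001,0,0,0],[0,-0.13,-0.001,0,0,0],[0,-0.145,-0.001,0,0,0],[0,-0.155,-0.001,0,0,0],[0,-0.16,-0.001,0,0,0]]'
python3 look.py
```

```text
time_s: 11.35
tcp_pos: [0.5331, 0.1301, 0.0032]
tool_rot: [-3.142, 0.0, -0.118]
wrist_force: [0.2, -0.8, 0.2]
gripper_width: 0.0005
finger_force: 0.2
tcp [0.5331 0.1302 0.0032] [-3.141  0.    -0.118]
0.78 [550. 180.] ctr [ 0.5698 -0.0023] sides 0.015 0.046 ang 83.2
0.71 [542. 163.] ctr [ 5.712e-01 -4.000e-04] sides 0.01 0.003 ang 83.1
0.57 [227. 254.] ctr [0.538 0.16 ] sides 0.041 0.041 ang 83.2
pin 0.75 [232. 261.] [0.5363 0.1588 0.    ]
pin 0.58 [527. 164.] [0.5721 0.0018 0.    ]
```

```bash
python3 -m crank '[[0,-0.01,0,0,0,0],[0,-0.025,0,0,0,0],[0,-0.04,0,0,0,0],[0,-0.055,0,0,0,0],[0,-0.07,0,0,0,0],[0,-0.085,0,0,0,0],[0,-0.097,0,0,0,0],[0,-0.107,0,0,0,0],[0,-0.112,0,0,0,0],[0,-0.112,0,0,0,0]]'
python3 look.py
```

```text
time_s: 12.5
tcp_pos: [0.541, 0.1965, 0.0032]
tool_rot: [-3.142, 0.0, -0.118]
wrist_force: [0.1, -1.4, 0.2]
gripper_width: 0.0002
finger_force: 0.0
tcp [0.541  0.1962 0.0032] [ 3.142  0.    -0.118]
0.57 [227. 256.] ctr [0.5466 0.2269] sides 0.041 0.042 ang 83.2
```

```bash
python3 -m crank '[[0,0.02,0,0,0,0],[0,0.02,-0.06,0,0,0],[0.02,-0.01,-0.08,0,0,0],[0.075,-0.052,-0.08,0,0,0],[0.075,-0.052,-0.08,0,0,0],[0.075,-0.052,-0.08,0,0,0],[0.075,-0.052,-0.03,0,0,0],[0.075,-0.052,-0.004,0,0,0],[0.075,-0.052,0,0,0,0],[0.075,-0.052,0,0,0,0]]'
python3 look.py
python3 - <<'E'
from h import *
c=manip.camera('scene');save(c,'s3.png',(160,190,290,310),5)
E
```

```text
time_s: 13.65
tcp_pos: [0.5887, 0.2212, 0.0032]
tool_rot: [3.141, 0.001, -0.119]
wrist_force: [-0.1, -0.1, 0.3]
gripper_width: 0.0005
finger_force: 0.0
tcp [0.5893 0.2215 0.004 ] [-3.141 -0.    -0.119]
```

View pics/s3.png

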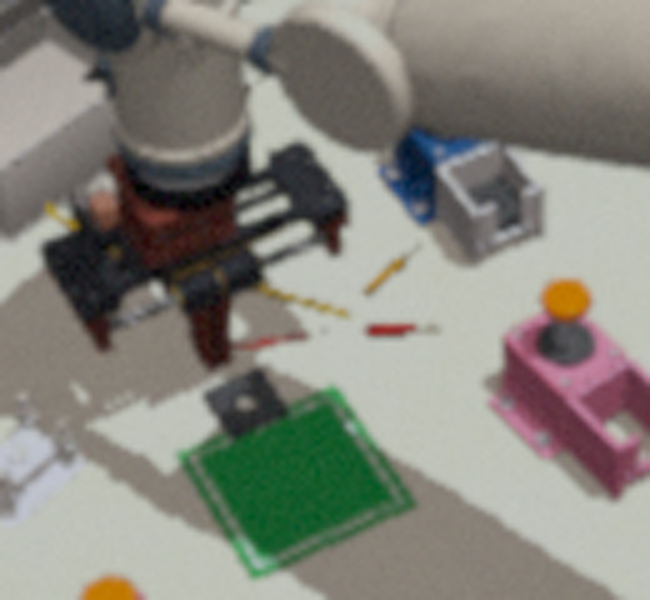

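The washer (scene px (209,270)) lies at the far edge of the pad with the fingertips behind it. I push it toward the robot.

```bash
python3 -m crank '[[-0.012,0,0,0,0,0],[-0.024,0,0,0,0,0],[-0.036,0,0,0,0,0],[-0.05,0,0,0,0,0],[-0.065,0,0,0,0,0],[-0.08,0,0,0,0,0],[-0.095,0,0,0,0,0],[-0.11,0,0,0,0,0],[-0.12,0,0,0,0,0],[-0.127,0,0,0,0,0],[-0.13,0,0,0,0,0],[-0.13,0,0,0,0,0]]'
python3 -m crank '[[0.02,0,0,0,0,0],[0.03,0,-0.05,0,0,0],[0.03,0,-0.13,0,0,0],[0,0,-0.21,0,0,0],[-0.05,0,-0.3,0,0,0],[-0.1,0,-0.36,0,0,0],[-0.12,0,-0.4,0,0,0],[-0.12,0,-0.4,0,0,0],[-0.12,0,-0.4,0,0,0]]'
python3 look.py w5.png
python3 - <<'E'
from h import *
c=manip.camera('wrist')
for n in ['wrist','scene','side']:
    c=manip.camera(n)
    for l,z in [('washer_0',0),('green_pad',0),('plunger_top',.096)]:
        for d in manip.pinpoint(c,l)[:3]: print(n,l,round(d['p'],2),np.round(d['point']),np.round(world(c,d['point'],z),4))
E
```

```text
time_s: 15.05
tcp_pos: [0.5118, 0.2311, 0.0032]
tool_rot: [3.142, 0.0, -0.118]
wrist_force: [0.9, 0.8, 0.5]
gripper_width: 0.0005
finger_force: 0.0
time_s: 15.95
tcp_pos: [0.4415, 0.2397, 0.2442]
tool_rot: [-3.14, -0.002, -0.118]
wrist_force: [-0.4, -0.3, -1.3]
gripper_width: 0.0006
finger_force: 0.0
tcp [0.4412 0.2394 0.2424] [ 3.141  0.    -0.119]
0.93 [495.  28.] ctr [ 0.5762 -0.0038] sides 0.044 0.031 ang 84.3
0.8 [293. 142.] ctr [0.4786 0.2339] sides 0.039 0.039 ang 83.2
0.51 [483.  31.] ctr [0.5761 0.0029] sides 0.012 0.005 ang 3.2
0.5 [160.  62.] ctr [0.5834 0.3657] sides 0.074 0.058 ang 14.5
pin 0.87 [289. 145.] [0.4798 0.2298 0.    ]
pin 0.78 [478.  31.] [0.5789 0.0069 0.    ]
pin 0.43 [476.  31.] [0.5791 0.0091 0.    ]
wrist washer_0 0.82 [285. 143.] [0.4806 0.2323 0.    ]
wrist washer_0 0.68 [482.  30.] [0.5765 0.0035 0.    ]
wrist washer_0 0.47 [477.  28.] [0.5794 0.0084 0.    ]
wrist green_pad 0.79 [284. 147.] [0.4762 0.234  0.    ]
wrist plunger_top 0.92 [467. 185.] [0.4299 0.0638 0.096 ]
wrist plunger_top 0.82 [134. 243.] [0.4099 0.3957 0.096 ]
scene washer_0 0.65 [220. 284.] [0.4785 0.2271 0.    ]
scene washer_0 0.6 [259. 235.] [0.5728 0.0095 0.    ]
scene green_pad 0.94 [222. 284.] [0.4756 0.2246 0.    ]
scene plunger_top 0.66 [274. 247.] [0.4301 0.0572 0.096 ]
scene plunger_top 0.61 [396. 185.] [ 0.4008 -0.4503  0.096 ]
scene plunger_top 0.52 [183. 310.] [0.3999 0.392  0.096 ]
side washer_0 0.56 [227. 192.] [0.4678 0.2247 0.    ]
side green_pad 0.8 [229. 190.] [0.4794 0.238  0.    ]
side plunger_top 0.63 [227. 190.] [0.4336 0.0607 0.096 ]
side plunger_top 0.54 [199. 148.] [0.4154 0.4178 0.096 ]
side plunger_top 0.53 [292. 191.] [ 0.6215 -0.0051  0.096 ]
```

View pics/w5.png

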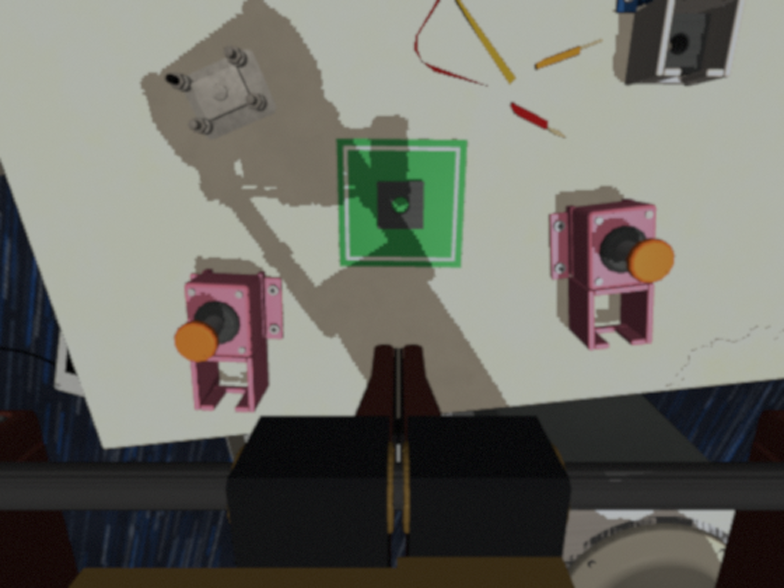

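The washer lies flat in the middle of the green pad (px (286,146)), and the gripper is clear of everything. I hand the job in.

```bash
python3 -c "
from cell import manip
print(manip.hand_in())"
```

```text
the job is handed in; nothing more can be done
None
```

The job is handed in: I pressed the plunger once and one washer came out, which I pushed to within about 2 mm of the green pad's centre by the last wrist picture; the judge's verdict was not shown.

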